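# Right the cap bin and uncap the test connector

## Robot

A 7-joint arm with a two-finger parallel gripper is mounted at the origin on the work surface. World frame = base frame: x ahead of the robot, y to its left, z up, the work surface at z = 0. Lengths are in m, angles in rad, forces in N, time in s.
With the tool pointing down it reaches from about 0.4 to 0.85 m from the base axis. Payload 10.4 kg.
Tool frame: the origin (TCP) lies midway between the tips of the shut fingers; the grasp point (between the pads) lies 19 mm behind it; z points along the fingers, y is the line along which they close (so a half turn about z gives the same grasp; the last joint's range is limited). The gripper opens to 85 mm and grips with 20 to 120 N. Pads are 22 mm wide; open, the fingers measure 114 mm over their backs; the gripper's body (76 mm by 85 mm) begins 54 mm behind the grasp point. The pads swing forward as they close: fully open they stand 13 mm farther back than shut.
Start: joints at [-1.325, 0.332, -0.065, 1.46, 0.022, 1.35, -0.088], TCP at [0.166, 0.603, 0.231] pointing down, gripper open.
Joint ranges: [-2.6, 2.6], [-0.5, 2.12], [-1.47, 1.34], [0.16, 2.42], [-1.27, 4.41], [0.06, 2.06], [-2.6, 2.6]. Speed limits (rad/s): [2.22, 2.22, 2.79, 2.79, 3.14, 3.14, 3.14].

## Interface

Orientations are given as [roll, pitch, yaw] about the fixed x, y, z axes, in that order (R = Rz(yaw) Ry(pitch) Rx(roll)).
In Python, from plant import get_state, grab_frame, camera_model, r gives the robot as it stands. The module is installed in compiled form; this text tells all that it offers.
- The arm moves only by the tool arm_command, never from a script. Its arguments are lists of equal length, an entry for each row: "dr": the turn, a rotation vector about the world's x, y, z in rad, a list of three; "xyz": the shift along the world's x, y, z in mm, a list of three; "gripper": the finger opening in mm, from 0 to 85.4. A call has 1 to 12 rows; each row is the pose to reach, as a shift and turn from the pose commanded when the call began; what a row does not reach only later rows make up. A row lasts 1/8 s, in which the tool goes at most 62.5 mm and 10.7 degrees, less where a joint would pass 70% of its speed; a pose out of reach is approached as far as the arm can. A call with a gripper value outside its range is refused whole. The fingers move at their own pace and stop on an object; the grip force is fixed at half the most. Time passes only in rows, so rows that repeat a pose let the fingers close. It gives the time, the measured TCP pose, the force, the opening and the grip force at its end, in the units of the state.
- get_state(): the state, without advancing time (a new reading comes with each control period).
- grab_frame(name): name is "scene" or "side" or "wrist"; returns the picture (400x640x3 uint8, red, green, blue); there is no depth.
- camera_model(name): a dict with "camera_matrix" (3x3 intrinsics, pixels), "camera_from_world" (4x4, takes a point from world to camera coordinates). Camera axes: x right, y up, looking along -z (the intrinsics and any distortion apply to the point x, -y, -z); pixel columns grow to the right and rows downward; lengths in m; the calibration is good to about 2 mm. The wrist camera is an equidistant fisheye: a pixel r from the principal point sees the ray r / f radians off the axis. A picture is of the moment at which its call begins: read the wrist's pose just before it. camera_model takes no time and is no camera call; for the wrist camera it gives the pose at the moment of the call.
- r.close_job(): hands the job in; it is judged then, once.
The state is a dict: "clock": time; "q": joint angles; "joint_velocities": joint speeds; "tau": joint torques, N m; "tcp_pos": TCP position; "tcp_rot": TCP orientation; "wrist_force": force on the tool from outside, world axes, zero at the start; "ft_torque": the same for the moment, N m; "grip_width": opening from 0.0 (shut) to 1.0 (fully open); "gripper_force": force on a finger pad.
Only numpy, scipy, OpenCV 4.12 (cv2) and the standard library are available. Lean on these libraries where they do the work, as an engineer would, in place of code of your own. Each camera call takes 0.05 s, during which the arm holds its last target. There are 200 camera calls.

## Task

Get the test station ready: the grey plastic bin lies upside down on the mat; turn it mouth-up and slide it fully home, square against the back of the U-shaped aluminium stop. Then, with the bin in place, lift the round dust cap off its test connector and put it inside the bin. Leave the square cap on its connector and do not knock the other things on the bench about.

Things in the scene. Friction and masses are not known exactly. Their poses are not given: they have to be found in the camera images.
- bin: loose open-topped rectangular bin, light grey plastic, outside 130 (its x) by 80 (its y) by 85 mm high (its z), walls and floor 4 mm, about 0.2 kg. Origin: centre of the outside of its floor; z points from floor to mouth: down at the start (origin 85 mm above the mat), up when done. On the grippy rubber mat it can be tipped over its long (x) edges, once onto its side, twice to mouth-up
- bay: fixed U-shaped aluminium stop, walls 45 mm high, open towards its -y. Origin: point on the mat where the centre of the bin's floor lies when home; z up. Back wall along x, inner face at y = +40.5 mm; side walls' inner faces at x = +-85 mm, from y = -34.5 to +40.5 mm: 20 mm of room each side of the 130 mm long bin. Either long side of the bin may lead
- round_cap: loose round dust cap of black plastic, closed on top, open below, 46 mm outside diameter, 50 mm high, walls 3 mm, 30 g. Origin: centre of its open lower rim; z points to its closed top, up at the start. It sits loosely over the 34 mm wide, 28 mm tall connector spigot of its stand
- stand_round: fixed white box 90 x 90 x 40 mm carrying, upright in the middle of its top, the test connector under the round cap (spigot 34 mm wide, 28 mm tall). Origin: centre of its underside on the mat; z up
- square_cap: loose square dust cap of black plastic, 44 x 44 mm, 34 mm high, on the other, identical stand; to be left on. Origin: centre of its open lower rim; z up
- socket_square (a point): centre of the top face of the stand under the square cap, where that cap's origin belongs
- stand_square: fixed white box 90 x 90 x 40 mm carrying the test connector under the square cap. Origin: centre of its underside; z up
- esd_mat: fixed thin grey rubber mat, 2 mm thick, all task things stand on its top, 2 mm above the table. Origin: centre of its underside
- module: bystander: white connector block 55 x 75 x 42 mm with yellow ribs. Origin: centre of its underside
- tape_roll: bystander: roll of yellow tape lying flat, 90 mm wide, 25 mm high. Origin: centre of its underside
- cleaner: bystander: white bottle standing, 56 mm wide, 150 mm high. Origin: centre of its underside
- driver: bystander: screwdriver about 200 mm long lying on the mat. Origin near its middle, on the mat
- pin_tray: bystander: black divided tray 100 x 160 x 30 mm. Origin: centre of its underside
- meter: bystander: yellow hand meter lying flat, 150 x 75 x 30 mm. Origin: centre of its underside
Mind the look-alikes: they are no part of the job. What is shaped like the round_cap but orange or red is not meant.

How it is judged:
On the way, in this order (a step that is already met when the one before it is completed fails the run):
1. the bin is turned mouth-up (angle between bin's own z axis and vertical below 0.15 rad), for 0.1 s.
2. the bin stands mouth-up, home in the stop, at rest, with the round cap still outside it (angle between bin's own z axis and vertical below 0.1 rad and height (world z) of bin below 0.01 m and y of bin in the frame of bay between -0.012 and 0.012 m and x of bin in the frame of bay between -0.03 and 0.03 m and angle between the x axis of bin and the x axis of bay, either way round below 0.14 rad and linear speed of bin below 0.02 m/s and not (x of round_cap in the frame of bin between -0.061 and 0.061 m and y of round_cap in the frame of bin between -0.036 and 0.036 m and z of round_cap in the frame of bin between 0 and 0.062 m)), for 0.2 s.
3. the round cap is inside the bin (x of round_cap in the frame of bin between -0.061 and 0.061 m and y of round_cap in the frame of bin between -0.036 and 0.036 m and z of round_cap in the frame of bin between 0 and 0.062 m), for 0.2 s.
At the end, for the whole second after the job is handed in: Bin mouth-up (0.1 rad) on the mat, home in the stop: centre within 12 mm of home along the stop's y, 30 mm along its x, long side within 0.14 rad of the back wall. Round cap wholly inside it, any way up, let go, at rest. Square cap still on its connector (10 mm) (all of step 3 and angle between bin's own z axis and vertical below 0.1 rad and height (world z) of bin below 0.01 m and y of bin in the frame of bay between -0.012 and 0.012 m and x of bin in the frame of bay between -0.03 and 0.03 m and angle between the x axis of bin and the x axis of bay, either way round below 0.14 rad and linear speed of bin below 0.02 m/s and contact force between the fingers and round_cap below 0.1 N and contact force between the fingers and bin below 0.1 N and distance between square_cap and socket_square below 0.01 m and linear speed of round_cap below 0.03 m/s); the robot touches nothing.
It fails at once if the square cap is taken off its connector (distance between square_cap and socket_square above 0.02 m).
It fails at once if a bystander on the bench is pushed away by more than 30 mm (distance of any of module, tape_roll, cleaner, driver, pin_tray, meter from where it was at the start of the episode above 0.03 m).
It also fails if it takes over 64 s, if anything falls off the work surface, if the arm or the gripper's body presses on something with over 40 N, if the wrist force passes 120 N, or if a joint passes its speed limit or range.

## Working session

There is one attempt and no reset: what is moved stays moved. The work goes in short steps, Python scripts to look and compute and a tool call to move; the robot and the scene stay as the last step left them, time stands still between calls to the robot, and variables do not carry over. Pictures are saved under pics/ and viewed, at most 10 in all, crops included, and the job is handed in when it is done.

Besides the shell and the picture viewer there is one more tool, called after "Call:" as a command line: name --argument value ..., lists and objects as JSON in quotes. arm_command: Moves the arm, as the interface text tells. Its arguments: {"type":"object","properties":{"dr":{"type":"array"},"xyz":{"type":"array"},"gripper":{"type":"array"}},"required":["dr","xyz","gripper"]}

```bash
mkdir -p pics
cat > h.py <<'E'
import numpy as np, cv2
from plant import get_state, grab_frame, camera_model, r
def ray(name,uv,m=None):
    m=m or camera_model(name);K=np.array(m["camera_matrix"]);T=np.array(m["camera_from_world"])
    a=(uv[0]-K[0,2])/K[0,0];b=(uv[1]-K[1,2])/K[1,1]
    if name=="wrist":
        t=np.hypot(a,b);s=np.sin(t)/t if t>1e-9 else 1;d=np.array([a*s,-b*s,-np.cos(t)])
    else:
        d=np.array([a,-b,-1.])
    R=T[:3,:3];return -R.T@T[:3,3],R.T@d
def onz(name,uv,z,m=None):
    o,d=ray(name,uv,m);return o+d*(z-o[2])/d[2]
def proj(name,p):
    m=camera_model(name);K=np.array(m["camera_matrix"]);T=np.array(m["camera_from_world"])
    c=T[:3,:3]@p+T[:3,3];return K[0,0]*c[0]/-c[2]+K[0,2],K[1,1]*-c[1]/-c[2]+K[1,2]
def tri(a,ua,b,ub):
    o1,d1=ray(a,ua);o2,d2=ray(b,ub);d1/=np.linalg.norm(d1);d2/=np.linalg.norm(d2)
    s=np.linalg.lstsq(np.c_[d1,-d2],o2-o1,rcond=None)[0];p,q=o1+s[0]*d1,o2+s[1]*d2
    return (p+q)/2,np.linalg.norm(p-q)
E
python3 - <<'E'
from h import *
s=get_state();print(s["clock"],s["tcp_pos"],s["tcp_rot"],s["grip_width"])
for n in("scene","side"):
    f=grab_frame(n);cv2.imwrite(f"pics/{n}0.png",cv2.cvtColor(f,4));m=camera_model(n);print(n,m.keys(),m["camera_matrix"],ray(n,(320,200)))
E
```

```text
0.0 [0.16589885 0.6022019  0.23051412] [-3.14020410e+00  7.08619836e-05  2.87280219e+00] 1.0006078813789356
scene dict_keys(['camera_matrix', 'camera_from_world']) [[471.03654151   0.         318.22847777]
 [  0.         471.03654151 205.12584302]
 [  0.           0.           1.        ]] (array([1.09659029, 0.34749674, 1.09624091]), array([-0.41770211, -0.31291997, -0.85307597]))
side dict_keys(['camera_matrix', 'camera_from_world']) [[413.45191475   0.         324.80275689]
 [  0.         413.45191475 198.62414061]
 [  0.           0.           1.        ]] (array([ 0.33758248, -1.03672963,  0.72617622]), array([ 0.20233166,  0.81247988, -0.54688605]))
```

View pics/scene0.png

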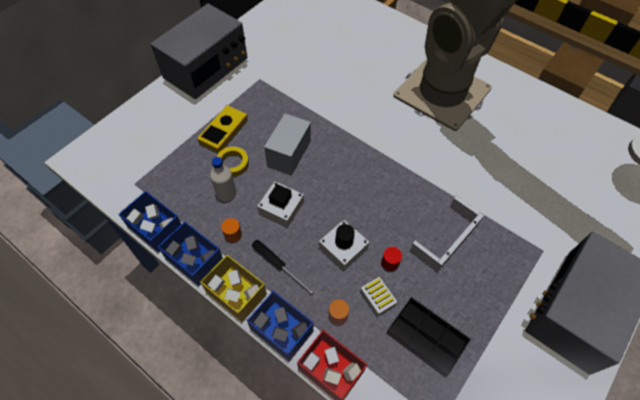

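View pics/side0.png

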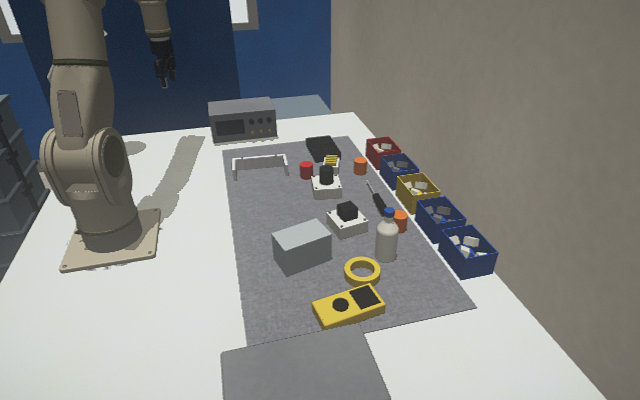

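The scene view shows the bin at (288,142), the square cap at (280,197), the round cap at (345,236) and the bay at (450,240), opening to the upper left. The side view shows the bin at (302,247), the bay at (260,165) and the round cap at (326,177). Next I'll take enlarged crops for corners.

Run:
```python
from h import *
a=cv2.imread("pics/scene0.png");b=cv2.imread("pics/side0.png")
z=lambda i,x,y,w,h:cv2.resize(i[y:y+h,x:x+w],(400,300),interpolation=cv2.INTER_CUBIC)
# 80x60 crops x5
m=np.vstack([np.hstack([z(a,250,105,80,60),z(a,405,190,80,60)]),np.hstack([z(b,262,215,80,60),z(b,225,140,80,60)])])
cv2.imwrite("pics/c1.png",m)
```

```text
(no output)
```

View pics/c1.png

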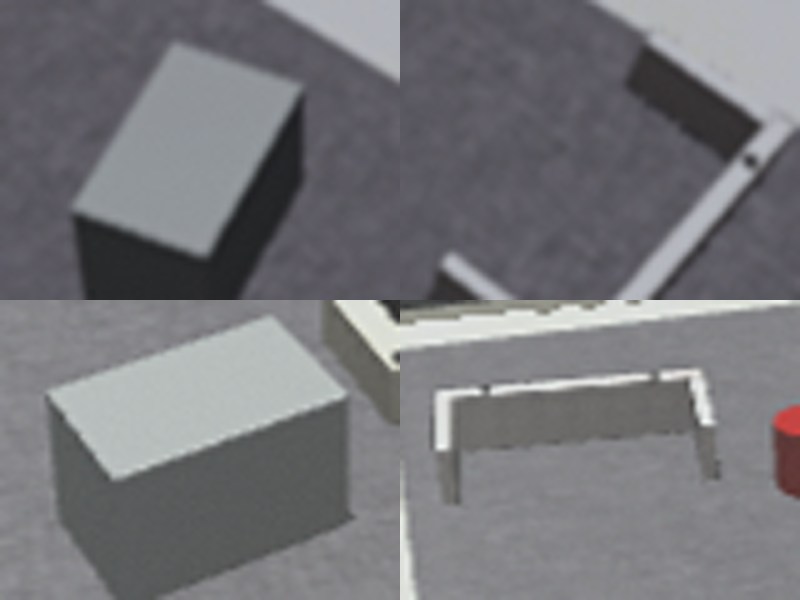

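The crops give the bin's top corners and the bay's wall tops, both clear in the two views (scene bin corners near (285,113), (311,122), (291,157), (264,147)).

Run:
```python
from h import *
np.set_printoptions(precision=4,suppress=True)
S=lambda x,y:(250+x/5,105+y/5)
D=lambda x,y:(262+x/5,215+(y-300)/5)
print("bin z .087")
P=np.array([onz("scene",S(*p),.087) for p in[(177,40),(303,87),(207,258),(72,210)]]);print(P,P.mean(0))
Q=np.array([onz("side",D(*p),.087) for p in[(47,397),(112,481),(348,395),(270,317)]]);print(Q,Q.mean(0))
for X in(P,Q):
  for i in range(4):
    d=X[(i+1)%4]-X[i];print(np.linalg.norm(d),np.arctan2(d[1],d[0]))
print("bay scene z .047")
B=lambda x,y:(405+(x-400)/5,190+y/5)
for p in[(650,32),(640,45),(757,122),(798,122),(735,165),(622,300),(447,252),(437,262),(507,300)]:print(p,onz("scene",B(*p),.047))
print("bay side")
B2=lambda x,y:(225+(x-400)/5,140+(y-300)/5)
for p in[(435,390),(435,450),(452,450),(455,395),(690,380),(702,372),(715,425),(697,425)]:print(p,onz("side",B2(*p),.047))
```

```text
bin z .087
[[ 0.4372 -0.2768  0.087 ]
 [ 0.4195 -0.1998  0.087 ]
 [ 0.5437 -0.1656  0.087 ]
 [ 0.5645 -0.2427  0.087 ]] [ 0.4912 -0.2212  0.087 ]
[[ 0.4173 -0.2082  0.087 ]
 [ 0.4373 -0.2806  0.087 ]
 [ 0.5636 -0.2459  0.087 ]
 [ 0.5418 -0.1706  0.087 ]] [ 0.49   -0.2263  0.087 ]
0.07899866472040896 1.7963673230769186
0.12876785554644038 0.2691904435250878
0.07993161389882478 -1.3068227411728186
0.13179949805677643 -2.8800427021250727
0.07514725403970209 -1.3014767682386157
0.1309027807650567 0.26825529313436924
0.0783614996329069 1.8520020630421388
0.13000754812722745 -2.8486615421596575
bay scene z .047
(650, 32) [0.352  0.2333 0.047 ]
(640, 45) [0.3624 0.2333 0.047 ]
(757, 122) [0.3654 0.304  0.047 ]
(798, 122) [0.3521 0.3205 0.047 ]
(735, 165) [0.3949 0.3074 0.047 ]
(622, 300) [0.4972 0.3007 0.047 ]
(447, 252) [0.5287 0.219  0.047 ]
(437, 262) [0.5365 0.2181 0.047 ]
(507, 300) [0.5326 0.2563 0.047 ]
bay side
(435, 390) [0.3539 0.3193 0.047 ]
(435, 450) [0.3473 0.2299 0.047 ]
(452, 450) [0.3584 0.2269 0.047 ]
(455, 395) [0.367  0.3077 0.047 ]
(690, 380) [0.5321 0.287  0.047 ]
(702, 372) [0.5427 0.2972 0.047 ]
(715, 425) [0.5369 0.2153 0.047 ]
(697, 425) [0.5249 0.2186 0.047 ]
```

Run:
```python
from h import *
np.set_printoptions(precision=3,suppress=True)
for n,p,z in[("meter",(222,128),.03),("tape",(232,158),.02),("cleaner base",(224,198),.002),("sqcap top",(280,191),.076),("sq stand",(280,202),.042),("rd stand",(344,242),.042),("red",(392,258),.03),("orange",(231,229),.03)]:print(n,onz("scene",p,z))
for n,p,z in[("meter",(349,305),.03),("tape",(362,270),.02),("cleaner base",(386,258),.002),("rd stand",(326,185),.042),("sq stand",(347,220),.042)]:print("side",n,onz("side",p,z))
# round cap top by dark mask around it
for n,x,y in(("scene",345,236),("side",326,175)):
    f=cv2.imread(f"pics/{n}0.png");g=f.max(2);m=((g<70)*255).astype(np.uint8);w=np.zeros_like(m);w[y-22:y+22,x-20:x+20]=m[y-22:y+22,x-20:x+20]
    k,l,st,c=cv2.connectedComponentsWithStats(w);i=1+st[1:,4].argmax();print(n,st[i],c[i])
    mm=(l==i);
    for row in range(st[i][1],st[i][1]+st[i][3]):
        xs=np.where(mm[row])[0];print(row,xs.min(),xs.max(),end=' | ')
    print()
```

```text
meter [ 0.56  -0.418  0.03 ]
tape [ 0.616 -0.327  0.02 ]
cleaner base [ 0.719 -0.262  0.002]
sqcap top [ 0.64  -0.124  0.076]
sq stand [ 0.651 -0.117  0.042]
rd stand [0.639 0.083 0.042]
red [0.595 0.2   0.03 ]
orange [ 0.785 -0.167  0.03 ]
side meter [ 0.552 -0.431  0.03 ]
side tape [ 0.621 -0.322  0.02 ]
side cleaner base [ 0.704 -0.277  0.002]
side rd stand [0.631 0.06  0.042]
side sq stand [ 0.639 -0.14   0.042]
scene [335 223  19  27 388] [344.399 236.222]
223 343 344 | 224 343 345 | 225 341 350 | 226 339 351 | 227 338 352 | 228 338 353 | 229 337 353 | 230 337 353 | 231 337 353 | 232 337 353 | 233 336 353 | 234 336 353 | 235 336 353 | 236 336 353 | 237 336 353 | 238 336 353 | 239 336 352 | 240 335 352 | 241 335 352 | 242 336 352 | 243 336 352 | 244 336 351 | 245 337 351 | 246 337 350 | 247 339 349 | 248 340 348 | 249 344 344 | 
side [320 165  13  20 240] [325.983 174.65 ]
165 325 328 | 166 321 331 | 167 320 331 | 168 320 332 | 169 320 332 | 170 320 332 | 171 320 332 | 172 320 332 | 173 320 332 | 174 320 332 | 175 320 332 | 176 320 332 | 177 320 332 | 178 320 332 | 179 320 332 | 180 320 332 | 181 320 332 | 182 320 332 | 183 321 331 | 184 323 329 |
```

Call:
arm_command --dr '[[0,0,-0.3],[0,0,-0.3],[0,0,-0.3],[0,0,-0.4],[0,0,-0.4],[0,0,-0.4],[0,0,-0.4],[0,0,-0.4],[0,0,-0.4],[0,0,-0.4],[0,0,-0.4],[0,0,-0.4]]' --xyz '[[384,-402,0],[384,-402,0],[384,-402,0],[384,-402,0],[384,-402,0],[384,-402,0],[384,-402,0],[384,-402,0],[384,-402,0],[384,-402,0],[384,-402,0],[384,-402,0]]' --gripper '[85,85,85,85,85,85,85,85,85,85,85,85]'

```text
clock: 1.6
tcp_pos: [0.5491, 0.2021, 0.2312]
tcp_rot: [3.142, -0.001, 2.475]
wrist_force: [0.4, -0.2, 0.0]
grip_width: 0.999
gripper_force: 0.0
```

Call:
arm_command --dr '[[0,0,-0.3],[0,0,-0.6],[0,0,-0.635],[0,0,-0.635],[0,0,-0.635],[0,0,-0.635],[0,0,-0.635],[0,0,-0.635],[0,0,-0.635],[0,0,-0.635],[0,0,-0.635],[0,0,-0.635]]' --xyz '[[-37,-507,0],[-37,-507,0],[-37,-507,0],[-37,-507,0],[-37,-507,0],[-37,-507,0],[-37,-507,0],[-37,-507,0],[-37,-507,0],[-37,-507,-80],[-37,-507,-130],[-37,-507,-158]]' --gripper '[85,85,85,85,85,85,85,85,85,85,85,85]'

```text
clock: 3.1
tcp_pos: [0.5124, -0.3034, 0.07]
tcp_rot: [-3.139, -0.003, 1.841]
wrist_force: [0.3, -0.8, 0.5]
grip_width: 0.999
gripper_force: 0.0
```

Call:
arm_command --dr '[[0,0,0],[0,0,0],[0,0,0],[0,0,0],[0,0,0],[0,0,0],[0,0,0],[0,0,0]]' --xyz '[[0,0,-15],[-5,19,-15],[-8,29,-15],[-11,39,-15],[-12,43,-15],[-13,48,-15],[-15,53,-15],[-16,58,-15]]' --gripper '[85,85,85,85,85,85,85,85]'

```text
clock: 4.1
tcp_pos: [0.4968, -0.2485, 0.0584]
tcp_rot: [-3.142, 0.0, 1.837]
wrist_force: [1.0, -3.4, 2.1]
grip_width: 0.993
gripper_force: 1.7
```

Run:
```python
from h import *
a=cv2.cvtColor(grab_frame("scene"),4)[70:220,200:400];b=cv2.cvtColor(grab_frame("side"),4)[170:320,220:420]
cv2.imwrite("pics/p1.png",cv2.resize(np.hstack([a,b]),None,fx=2,fy=2))
```

```text
(no output)
```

View pics/p1.png

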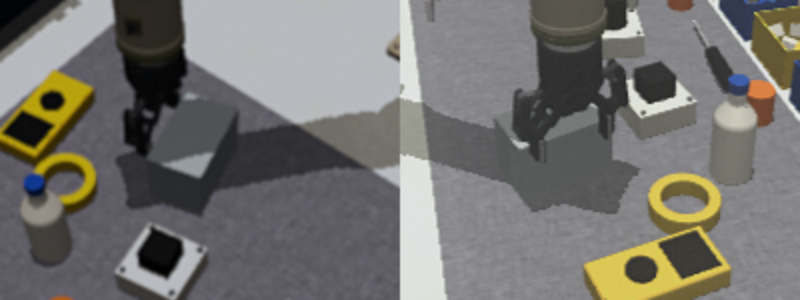

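The fingers are on the bin's near long side, evenly across it ((190,120) in the crop), and the bin seems to be starting to tip. I'll keep pushing.

Call:
arm_command --dr '[[0,0,0],[0,0,0],[0,0,0],[0,0,0],[0,0,0],[0,0,0],[0,0,0],[0,0,0],[0,0,0],[0,0,0]]' --xyz '[[-2,6,2],[-3,12,4],[-5,18,6],[-6,23,8],[-8,29,10],[-9,34,10],[-10,38,10],[-10,38,10],[6,-22,10],[6,-22,10]]' --gripper '[85,85,85,85,85,85,85,85,85,85]'

```text
clock: 5.45
tcp_pos: [0.5021, -0.2739, 0.0682]
tcp_rot: [-3.14, 0.001, 1.833]
wrist_force: [-0.7, 0.6, 0.1]
grip_width: 0.999
gripper_force: 0.0
```

Run:
```python
from h import *
a=cv2.cvtColor(grab_frame("scene"),4)[70:220,200:400];b=cv2.cvtColor(grab_frame("side"),4)[150:300,220:420]
cv2.imwrite("pics/p2.png",cv2.resize(np.hstack([a,b]),None,fx=2,fy=2))
```

```text
(no output)
```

View pics/p2.png

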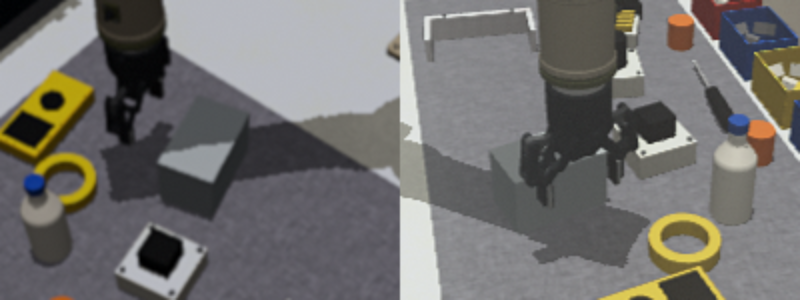

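The bin is still mouth-down and has only moved some way, with top corners near scene (280,150), (306,158), (325,131) and (302,118). I'll measure it.

Run:
```python
from h import *
np.set_printoptions(precision=3,suppress=True)
P=np.array([onz("scene",p,.087) for p in[(302.5,118.5),(325,131),(306.5,157.5),(280,150)]]);print(P,P.mean(0))
P=np.array([onz("scene",p,.082) for p in[(302.5,118.5),(325,131),(306.5,157.5),(280,150)]]);print(P,P.mean(0))
for i in range(4):
    d=P[(i+1)%4]-P[i];print(np.linalg.norm(d),np.arctan2(d[1],d[0]))
```

```text
[[ 0.423 -0.226  0.087]
 [ 0.419 -0.15   0.087]
 [ 0.521 -0.132  0.087]
 [ 0.546 -0.203  0.087]] [ 0.477 -0.178  0.087]
[[ 0.419 -0.229  0.082]
 [ 0.415 -0.152  0.082]
 [ 0.518 -0.135  0.082]
 [ 0.543 -0.206  0.082]] [ 0.474 -0.181  0.082]
0.07724032340086866 1.6225446866932285
0.10411831072119218 0.1668330569435789
0.07571266262850179 -1.2314230542105435
0.12600482865459717 -2.957768037543256
```

Call:
arm_command --dr '[[0,0,0],[0,0,0],[0,0,0],[0,0,0],[0,0,0],[0,0,0],[0,0,0],[0,0,0],[0,0,0],[0,0,0],[0,0,0],[0,0,0]]' --xyz '[[-8,29,-16],[-12,43,-16],[-14,50,-16],[-15,56,-9],[-17,63,-2],[-19,69,5],[-21,77,11],[-23,85,16],[-26,94,20],[-28,102,24],[-31,111,27],[-33,120,29]]' --gripper '[85,85,85,85,85,85,85,85,85,85,85,85]'

```text
clock: 7.05
tcp_pos: [0.4698, -0.1498, 0.0975]
tcp_rot: [3.141, -0.0, 1.838]
wrist_force: [-0.5, -1.1, -0.1]
grip_width: 0.997
gripper_force: 0.0
```

Run:
```python
from h import *
a=cv2.cvtColor(grab_frame("scene"),4)[70:220,220:420];b=cv2.cvtColor(grab_frame("side"),4)[130:280,220:420]
cv2.imwrite("pics/p3.png",cv2.resize(np.hstack([a,b]),None,fx=2,fy=2))
```

```text
(no output)
```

View pics/p3.png

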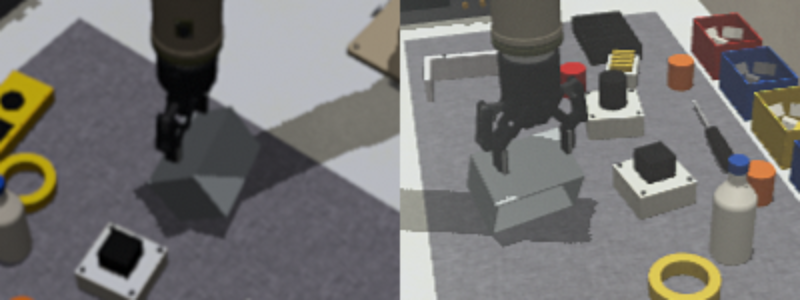

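It's working now: the bin is tilted about 45° with its mouth opening towards the side camera. I'll push on over the balance point.

Call:
arm_command --dr '[[0,0,0],[0,0,0],[0,0,0],[0,0,0],[0,0,0],[0,0,0],[0,0,0],[0,0,0]]' --xyz '[[-3,10,0],[-5,19,0],[-8,29,0],[-10,38,0],[-10,38,0],[0,0,10],[13,-48,10],[26,-90,10]]' --gripper '[85,85,85,85,85,85,85,85]'

```text
clock: 8.15
tcp_pos: [0.4965, -0.2423, 0.1076]
tcp_rot: [3.141, 0.001, 1.838]
wrist_force: [-0.1, 0.3, 0.8]
grip_width: 0.995
gripper_force: 0.0
```

Run:
```python
from h import *
a=cv2.cvtColor(grab_frame("scene"),4)[70:220,220:420];b=cv2.cvtColor(grab_frame("side"),4)[130:280,220:420]
cv2.imwrite("pics/p4.png",cv2.resize(np.hstack([a,b]),None,fx=2,fy=2))
```

```text
(no output)
```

View pics/p4.png

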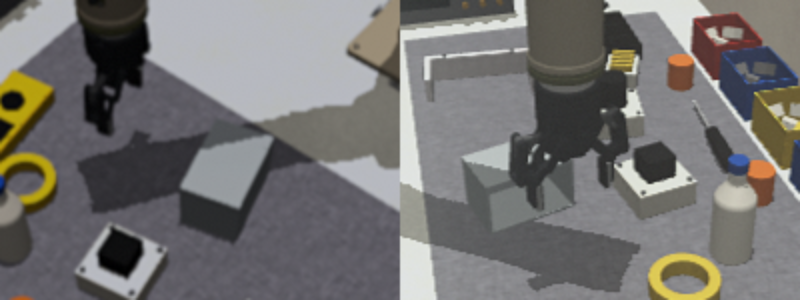

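The bin now lies on its side with its mouth towards −y; its upper face corners are near scene (329,131), (356,140), (336,174) and (311,165).

Run:
```python
from h import *
np.set_printoptions(precision=3,suppress=True)
P=np.array([onz("scene",p,.082) for p in[(329,131.5),(356,140),(336,174),(311,165)]]);print(P,P.mean(0))
for i in range(4):
    d=P[(i+1)%4]-P[i];print(np.linalg.norm(d),np.arctan2(d[1],d[0]))
```

```text
[[ 0.41  -0.142  0.082]
 [ 0.387 -0.067  0.082]
 [ 0.511 -0.041  0.082]
 [ 0.53  -0.11   0.082]] [ 0.459 -0.09   0.082]
0.07913524182741183 1.8610250083329496
0.12671664090115797 0.20212976570474062
0.07137164925606358 -1.3107361499441124
0.1241176600092322 -2.8783827076120154
```

Call:
arm_command --dr '[[0,0,0],[0,0,0],[0,0,0]]' --xyz '[[-8,30,-45],[-16,58,-58],[-24,87,-58]]' --gripper '[85,85,85]'

```text
clock: 8.62
tcp_pos: [0.4707, -0.1523, 0.0481]
tcp_rot: [-3.139, -0.001, 1.838]
wrist_force: [-0.2, 0.6, 0.2]
grip_width: 0.994
gripper_force: 0.0
```

Call:
arm_command --dr '[[0,0,0],[0,0,0],[0,0,0],[0,0,0],[0,0,0],[0,0,0],[0,0,0],[0,0,0],[0,0,0],[0,0,0],[0,0,0],[0,0,0]]' --xyz '[[-2,8,0],[-4,14,0],[-5,19,3],[-7,25,9],[-9,33,15],[-11,40,21],[-13,49,26],[-16,59,31],[-19,68,35],[-21,77,37],[-24,87,38],[-27,96,38]]' --gripper '[85,85,85,85,85,85,85,85,85,85,85,85]'

```text
clock: 10.12
tcp_pos: [0.4447, -0.0567, 0.0873]
tcp_rot: [3.142, -0.0, 1.838]
wrist_force: [0.0, -0.2, 0.6]
grip_width: 0.994
gripper_force: 0.0
```

Call:
arm_command --dr '[[0,0,0],[0,0,0],[0,0,0],[0,0,0],[0,0,0],[0,0,0],[0,0,0],[0,0,0]]' --xyz '[[-3,10,2],[-5,19,4],[-8,28,6],[-8,28,10],[0,0,40],[13,-48,80],[26,-96,100],[26,-96,100]]' --gripper '[85,85,85,85,85,85,85,85]'

```text
clock: 11.12
tcp_pos: [0.4718, -0.1579, 0.1894]
tcp_rot: [3.139, 0.003, 1.832]
wrist_force: [0.5, 0.6, -0.8]
grip_width: 0.999
gripper_force: 0.0
```

Run:
```python
from h import *
a=cv2.cvtColor(grab_frame("scene"),4)[90:240,270:470];b=cv2.cvtColor(grab_frame("side"),4)[110:260,200:400]
cv2.imwrite("pics/p5.png",cv2.resize(np.hstack([a,b]),None,fx=2,fy=2,interpolation=cv2.INTER_CUBIC))
```

```text
(no output)
```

View pics/p5.png

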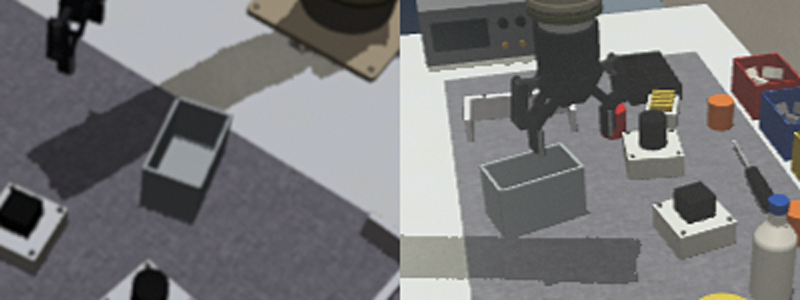

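The bin stands mouth-up, rim corners near scene (359,138), (386,148), (368,185) and (342,179).

Run:
```python
from h import *
np.set_printoptions(precision=3,suppress=True)
P=np.array([onz("scene",p,.087) for p in[(359,138.5),(386,148.5),(368.5,185),(342.5,179)]]);print(P,P.mean(0))
for i in range(4):
    d=P[(i+1)%4]-P[i];print(np.linalg.norm(d),np.arctan2(d[1],d[0]))
Q=np.array([onz("side",(200+(x-400)/2,110+y/2),.087) for x,y in[(482,163),(500,208),(585,182),(567,147)]]);print(Q,Q.mean(0))
p,e=tri("scene",(344.4,236.2),"side",(326,174.7));print("cap",p,e)
```

```text
[[ 0.381 -0.061  0.087]
 [ 0.364  0.016  0.087]
 [ 0.489  0.047  0.087]
 [ 0.516 -0.017  0.087]] [ 0.438 -0.004  0.087]
0.07882249561202964 1.7982046870782218
0.1294890696269172 0.24103443898976323
0.0686377418441344 -1.1686039755027122
0.1420086536760504 -2.8225484132804195
[[ 0.362  0.017  0.087]
 [ 0.375 -0.105  0.087]
 [ 0.498 -0.072  0.087]
 [ 0.49   0.03   0.087]] [ 0.432 -0.032  0.087]
cap [0.637 0.081 0.067] 0.00041811003171576773
```

Call:
arm_command --dr '[[0,0,0.18],[0,0,0.36],[0,0,0.54],[0,0,0.72],[0,0,0.9],[0,0,1.08],[0,0,1.26],[0,0,1.44],[0,0,1.57],[0,0,1.57],[0,0,1.57]]' --xyz '[[-8,40,0],[-16,80,0],[-24,113,0],[-24,113,0],[-24,113,0],[-24,113,0],[-24,113,0],[-24,113,0],[-24,113,0],[-24,113,-40],[-24,113,-60]]' --gripper '[50,50,50,50,50,50,50,50,50,50,50]'

```text
clock: 12.6
tcp_pos: [0.4454, -0.0392, 0.1253]
tcp_rot: [3.141, -0.002, -2.873]
wrist_force: [0.0, 0.4, 0.2]
grip_width: 0.588
gripper_force: 0.0
```

Run:
```python
from h import *
s=get_state();print(s["tcp_pos"],s["tcp_rot"],s["q"][6],s["grip_width"])
cv2.imwrite("pics/w1.png",cv2.cvtColor(grab_frame("wrist"),4))
```

```text
[ 0.44543704 -0.0391508   0.12531332] [ 3.14080322e+00 -2.40628808e-03 -2.87314694e+00] 1.844682855797132 0.5884202565000168
```

View pics/w1.png

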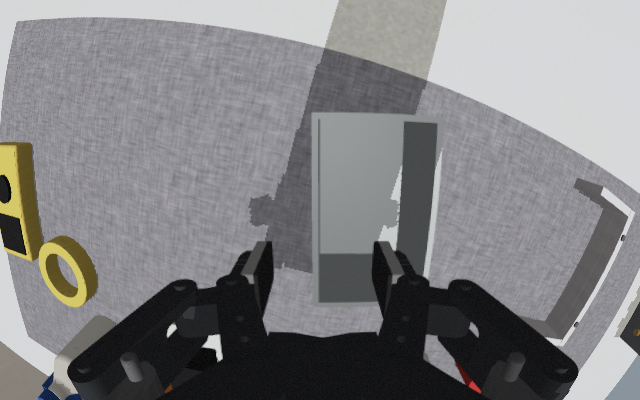

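The wrist view shows the near wall at column ~316 between the fingers at 270 and 378, with the bin spanning rows 113–302. I'll check where the tool axis meets the rim plane.

Run:
```python
from h import *
np.set_printoptions(precision=4,suppress=True)
m=camera_model("wrist")
P=np.array([onz("wrist",p,.087,m) for p in[(312,113),(317,303),(319,208),(440,123),(431,300)]]);print(P)
for d in (P[1]-P[0],P[4]-P[3]): print(np.linalg.norm(d),np.arctan2(d[1],d[0]))
print((P[0]+P[1]+P[3]+P[4])/4)
# bay: inner back-wall top edge ends & side wall ends
for p in[(576,182),(604,190),(627,213),(604,190),(575,325),(560,345),(630,215)]:print(p,onz("wrist",p,.047,m))
# floor junction at z .002
for p in[(589,204),(604,212),(557,320)]:print(p,onz("wrist",p,.002,m))
```

```text
[[ 0.3771 -0.0647  0.087 ]
 [ 0.4973 -0.0292  0.087 ]
 [ 0.4308 -0.0459  0.087 ]
 [ 0.36    0.0104  0.087 ]
 [ 0.4765  0.0501  0.087 ]]
0.12529397803920683 0.2869687582671598
0.1229812092633155 0.3282187028192196
[ 0.4277 -0.0084  0.087 ]
(576, 182) [0.3548 0.1837 0.047 ]
(604, 190) [0.348  0.2339 0.047 ]
(627, 213) [0.3572 0.2983 0.047 ]
(604, 190) [0.348  0.2339 0.047 ]
(575, 325) [0.5061 0.2997 0.047 ]
(560, 345) [0.5373 0.2942 0.047 ]
(630, 215) [0.3574 0.3073 0.047 ]
(589, 204) [0.3663 0.2718 0.002 ]
(604, 212) [0.3668 0.3106 0.002 ]
(557, 320) [0.5262 0.3193 0.002 ]
```

Call:
arm_command --dr '[[0,0,0.02],[0,0,0.02],[0,0,0.02],[0,0,0.02],[0,0,0.02],[0,0,0.02],[0,0,0.02],[0,0,0.02]]' --xyz '[[-8,-6,-20],[-8,-6,-50],[-8,-6,-66],[-8,-6,-66],[-8,-6,-66],[-8,-6,-66],[-8,-6,-66],[-8,-6,-66]]' --gripper '[50,50,50,15,0,0,0,0]'

```text
clock: 13.65
tcp_pos: [0.4397, -0.0461, 0.0623]
tcp_rot: [3.141, 0.002, -2.855]
wrist_force: [-1.8, 0.8, 7.9]
grip_width: 0.033
gripper_force: 60.3
```

Run:
```python
from h import *
np.set_printoptions(precision=4,suppress=True)
a=cv2.imread("pics/scene0.png").min(2)
# back-wall top strip in scene: between rows 222..262
pts=[]
for row in range(222,256):
    xs=[x for x in range(425,485) if a[row,x]>150 and abs(x-(476-(row-218)*0.85))<9]
    if xs: pts.append((np.mean(xs),row,min(xs),max(xs)))
c=np.array([onz("scene",(p[0],p[1]),.047) for p in pts]);l=np.array([onz("scene",(p[2]-.5,p[1]),.047) for p in pts])
print([p[1:] for p in pts][::5]);print(np.polyfit(c[:,0],c[:,1],1),np.polyfit(l[:,0],l[:,1],1),c[[0,-1]],l[[0,-1]])
b=cv2.imread("pics/side0.png").min(2);pts=[]
for x in range(238,283):
    ys=[y for y in range(150,163) if b[y,x]>170]
    if ys: pts.append((x,np.mean(ys),max(ys)))
c=np.array([onz("side",(p[0],p[1]),.047) for p in pts]);print(np.polyfit(c[:,0],c[:,1],1),c[[0,-1]])
```

```text
[(223, 471, 473), (228, 467, 471), (233, 463, 467), (238, 458, 463), (243, 454, 458), (248, 450, 454), (253, 450, 450)]
[-0.0686  0.3367] [-0.0557  0.3264] [[0.3949 0.3074 0.047 ]
 [0.5157 0.2991 0.047 ]] [[0.3973 0.3044 0.047 ]
 [0.518  0.2962 0.047 ]]
[-0.0727  0.3409] [[0.3745 0.3136 0.047 ]
 [0.5313 0.3036 0.047 ]]
```

Call:
arm_command --dr '[[0,0,0],[0,0,-0.06],[0,0,-0.12],[0,0,-0.18],[0,0,-0.24],[0,0,-0.3],[0,0,-0.355],[0,0,-0.355],[0,0,-0.355],[0,0,-0.355],[0,0,-0.355],[0,0,-0.355]]' --xyz '[[0,0,12],[0,15,15],[0,40,15],[0,65,15],[0,90,15],[0,115,15],[0,140,15],[0,165,15],[0,190,15],[0,215,15],[0,235,15],[0,235,15]]' --gripper '[0,0,0,0,0,0,0,0,0,0,0,0]'

```text
clock: 15.15
tcp_pos: [0.4389, 0.1898, 0.0767]
tcp_rot: [3.141, 0.0, 3.075]
wrist_force: [-0.5, -0.4, -1.9]
grip_width: 0.032
gripper_force: 58.8
```

Run:
```python
from h import *
s=get_state();print(s["q"][6],s["grip_width"])
a=cv2.cvtColor(grab_frame("scene"),4)[150:300,330:530];b=cv2.cvtColor(grab_frame("side"),4)[90:240,200:400]
cv2.imwrite("pics/p6.png",cv2.resize(np.hstack([a,b]),None,fx=2,fy=2,interpolation=cv2.INTER_CUBIC))
```

```text
1.099280807517347 0.031612233573050444
```

View pics/p6.png

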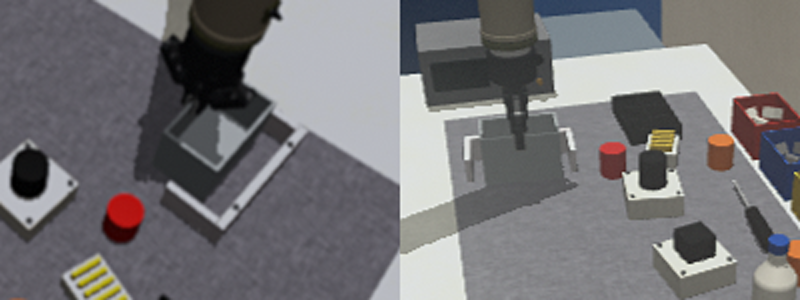

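The bin hangs parallel to the bay between its side walls (scene crop 170–270, side crop 480–563 against walls at 470 and 575). Now I'll lower it and slide it home.

Call:
arm_command --dr '[[0,0,0],[0,0,0],[0,0,0],[0,0,0],[0,0,0],[0,0,0],[0,0,0]]' --xyz '[[0,0,-7],[0,0,-13],[1,8,-13],[1,16,-13],[2,22,-13],[2,27,-13],[2,30,-13]]' --gripper '[0,0,0,0,0,0,0]'

```text
clock: 16.12
tcp_pos: [0.4409, 0.219, 0.0633]
tcp_rot: [3.142, -0.0, 3.073]
wrist_force: [0.2, -0.3, -1.1]
grip_width: 0.032
gripper_force: 58.9
```

Call:
arm_command --dr '[[0,0,0],[0,0,0],[0,0,0]]' --xyz '[[0,2,0],[0,4,0],[0,4,0]]' --gripper '[0,0,0]'

```text
clock: 16.5
tcp_pos: [0.441, 0.2225, 0.0633]
tcp_rot: [3.142, -0.0, 3.073]
wrist_force: [0.3, 0.5, -2.8]
grip_width: 0.034
gripper_force: 58.9
```

Call:
arm_command --dr '[[0,0,0],[0,0,0],[0,0,0],[0,0,0]]' --xyz '[[0,2,0],[0,4,0],[0,6,0],[0,6,0]]' --gripper '[0,0,0,0]'

```text
clock: 17.0
tcp_pos: [0.4406, 0.223, 0.0629]
tcp_rot: [-3.135, -0.003, 3.068]
wrist_force: [-6.5, -22.4, 11.8]
grip_width: 0.032
gripper_force: 61.3
```

Contact with the back wall at 22 N: the bin is home. I'll ease off, set it down and release.

Call:
arm_command --dr '[[0,0,0],[0,0,0],[0,0,0],[0,0,0],[0,0,0],[0,0,0],[0,0,0],[0,0,0],[0,0,0]]' --xyz '[[0,-4,0],[0,-5,-1],[0,-5,-2],[0,-5,-2],[0,-5,-2],[0,-5,-2],[0,-5,30],[0,-5,80],[0,-5,130]]' --gripper '[0,0,0,20,40,40,40,40,40]'

```text
clock: 18.12
tcp_pos: [0.4408, 0.2236, 0.1948]
tcp_rot: [-3.142, -0.0, 3.073]
wrist_force: [0.2, 0.2, -0.0]
grip_width: 0.469
gripper_force: 0.0
```

Run:
```python
from h import *
np.set_printoptions(precision=4,suppress=True)
f=grab_frame("wrist");m=camera_model("wrist");g=cv2.cvtColor(f,cv2.COLOR_RGB2GRAY)
cv2.imwrite("pics/w2.png",cv2.cvtColor(f,4))
# project expected bin rim & bay corners, sample lines
s=f.astype(int)
for row in(120,160,200,240):
    print(row,[int(v) for v in g[row,250:560:5]])
K=np.array(m["camera_matrix"]);T=np.array(m["camera_from_world"]);print(K)
def pw(p):
    c=T[:3,:3]@p+T[:3,3];rr=np.hypot(c[0],c[1]);t=np.arctan2(rr,-c[2]);return K[0,0]*t*c[0]/rr+K[0,2],K[1,1]*t*-c[1]/rr+K[1,2]
ca,sa=np.cos(-.07),np.sin(-.07);R=np.array([[ca,-sa],[sa,ca]])
for n,x,y,z in[("rim",-.065,-.04,.087),("rim",.065,-.04,.087),("rim",.065,.04,.087),("rim",-.065,.04,.087),("bay",-.085,.0405,.047),("bay",.085,.0405,.047)]:
    p=np.r_[R@[x,y]+[.445,.262],z];print(n,p,pw(p))
```

```text
120 [91, 97, 95, 91, 90, 94, 99, 103, 98, 99, 96, 91, 97, 96, 88, 122, 158, 152, 150, 147, 150, 144, 140, 134, 148, 148, 148, 148, 156, 89, 92, 167, 217, 214, 155, 149, 144, 148, 155, 154, 145, 144, 136, 145, 140, 149, 143, 142, 148, 149, 146, 152, 143, 155, 156, 141, 165, 217, 216, 217, 216, 217]
160 [93, 95, 89, 93, 96, 95, 95, 96, 99, 96, 95, 99, 96, 93, 147, 152, 151, 152, 151, 152, 151, 151, 217, 218, 217, 217, 216, 216, 110, 73, 74, 77, 158, 168, 156, 146, 140, 142, 138, 142, 155, 154, 150, 148, 149, 143, 142, 142, 144, 137, 148, 144, 140, 153, 149, 139, 216, 216, 216, 217, 217, 164]
200 [147, 158, 146, 143, 94, 90, 91, 92, 97, 100, 96, 93, 96, 95, 142, 147, 146, 146, 145, 146, 146, 144, 145, 145, 145, 145, 143, 143, 76, 72, 74, 75, 204, 142, 147, 144, 141, 147, 147, 143, 142, 150, 158, 147, 151, 156, 146, 144, 155, 154, 143, 141, 144, 151, 145, 150, 217, 217, 216, 216, 164, 160]
240 [144, 151, 141, 132, 88, 94, 55, 143, 139, 141, 143, 97, 93, 96, 137, 80, 77, 78, 79, 78, 80, 79, 78, 33, 77, 77, 85, 85, 77, 75, 74, 137, 158, 160, 146, 142, 146, 149, 156, 138, 134, 142, 146, 139, 150, 148, 148, 150, 135, 141, 138, 136, 142, 143, 142, 217, 216, 216, 217, 174, 166, 54]
[[309.7069   0.     322.3697]
 [  0.     309.7069 201.809 ]
 [  0.       0.       1.    ]]
rim [0.3774 0.2266 0.087 ] (np.float64(319.28114920967545), np.float64(119.57936722244897))
rim [0.507  0.2176 0.087 ] (np.float64(319.4967200058853), np.float64(263.71004700420923))
rim [0.5126 0.2974 0.087 ] (np.float64(403.5647971062619), np.float64(262.1302069834467))
rim [0.383  0.3064 0.087 ] (np.float64(413.8891097246105), np.float64(122.04031485241497))
bay [0.363  0.3083 0.047 ] (np.float64(402.85357177656357), np.float64(100.57968956990563))
bay [0.5326 0.2965 0.047 ] (np.float64(393.3077031797921), np.float64(261.8616809289165))
```

Call:
arm_command --dr '[[0,0,-0.18],[0,0,-0.36],[0,0,-0.54],[0,0,-0.72],[0,0,-0.9],[0,0,-1.08],[0,0,-1.26],[0,0,-1.44],[0,0,-1.57],[0,0,-1.57],[0,0,-1.57]]' --xyz '[[25,-18,0],[50,-36,0],[80,-58,0],[110,-80,0],[140,-102,0],[170,-124,0],[196,-143,0],[196,-143,0],[196,-143,0],[196,-143,0],[196,-143,0]]' --gripper '[85,85,85,85,85,85,85,85,85,85,85]'

```text
clock: 19.55
tcp_pos: [0.6369, 0.0809, 0.1932]
tcp_rot: [3.142, -0.0, 1.506]
wrist_force: [-0.5, -0.6, -0.1]
grip_width: 0.997
gripper_force: 0.0
```

Run:
```python
from h import *
np.set_printoptions(precision=4,suppress=True)
s=get_state();f=grab_frame("wrist");m=camera_model("wrist");K=np.array(m["camera_matrix"]);T=np.array(m["camera_from_world"])
print(s["tcp_pos"],s["tcp_rot"])
def pw(p):
    c=T[:3,:3]@p+T[:3,3];rr=np.hypot(c[0],c[1]);t=np.arctan2(rr,-c[2]);return K[0,0]*t*c[0]/rr+K[0,2],K[1,1]*t*-c[1]/rr+K[1,2]
print("exp",pw(np.array([.637,.081,.092])),pw(np.array([.614,.081,.092])),pw(np.array([.66,.081,.092])),pw(np.array([.637,.058,.092])),pw(np.array([.637,.104,.092])))
g=f.max(2);cv2.imwrite("pics/w3.png",cv2.cvtColor(f,4))
n,l,st,c=cv2.connectedComponentsWithStats((g<75).astype(np.uint8))
for i in range(1,n):
    if st[i,4]>300:print(st[i],c[i])
u,v=map(int,pw(np.array([.637,.081,.092])))
print([int(x) for x in g[v,u-80:u+80:4]]);print([int(x) for x in g[max(0,v-80):v+80:4,u]])
```

```text
[0.6369 0.0809 0.1932] [ 3.1415 -0.      1.5061]
exp (np.float64(322.8094460347916), np.float64(200.25392033577572)) (np.float64(294.88620328933945), np.float64(202.00814152091837)) (np.float64(350.8110508924135), np.float64(198.50312637709632)) (np.float64(324.57100420509863), np.float64(226.5990346818916)) (np.float64(320.95912210176334), np.float64(172.6236207703825))
[568   0  17  92 719] [576.5786  45.637 ]
[ 496  111   35  114 3207] [513.5953 162.8304]
[ 527  116   58  106 2685] [563.8402 170.4175]
[ 294  165   54   62 2607] [321.2336 196.1922]
[   0  222   21   74 1026] [  7.8499 261.7096]
[   44   241   558   159 45427] [327.9475 348.5764]
[97, 100, 93, 100, 98, 100, 101, 99, 95, 166, 169, 170, 167, 84, 29, 28, 31, 33, 33, 34, 32, 33, 34, 27, 30, 30, 31, 174, 174, 174, 175, 116, 108, 97, 98, 99, 95, 101, 96, 147]
[138, 94, 97, 93, 95, 97, 176, 177, 176, 177, 175, 134, 12, 11, 34, 33, 35, 34, 30, 32, 32, 31, 34, 30, 32, 24, 27, 215, 151, 156, 150, 157, 148, 152, 146, 157, 154, 156, 154, 151]
```

Call:
arm_command --dr '[[0,0,0],[0,0,0],[0,0,0],[0,0,0],[0,0,0],[0,0,0],[0,0,0],[0,0,0],[0,0,0]]' --xyz '[[0,0,-50],[0,0,-100],[0,0,-130],[0,0,-138],[0,0,-138],[0,0,-138],[0,0,-138],[0,0,-138],[0,0,-138]]' --gripper '[85,85,85,85,60,40,30,30,30]'

```text
clock: 20.72
tcp_pos: [0.638, 0.0806, 0.0572]
tcp_rot: [3.139, -0.001, 1.503]
wrist_force: [-1.3, -0.3, 4.8]
grip_width: 0.522
gripper_force: 60.8
```

Call:
arm_command --dr '[[0,0,0],[0,0,0],[0,0,0],[0,0,0],[0,0,0],[0,0,0],[0,0,0],[0,0,0],[0,0,0],[0,0,0],[0,0,0]]' --xyz '[[0,0,30],[0,0,70],[0,0,120],[-30,28,120],[-65,61,120],[-100,94,120],[-135,127,120],[-170,160,120],[-193,181,120],[-193,181,120],[-193,181,120]]' --gripper '[30,30,30,30,30,30,30,30,30,30,30]'

```text
clock: 22.1
tcp_pos: [0.4447, 0.2611, 0.176]
tcp_rot: [3.141, -0.001, 1.502]
wrist_force: [-0.3, -0.7, 0.1]
grip_width: 0.521
gripper_force: 61.2
```

Run:
```python
from h import *
g=cv2.imread("pics/w2.png",0)
for c in(340,370,395):print(c,list(zip(range(90,150,3),g[90:150:3,c].tolist())),list(zip(range(235,290,3),g[235:290:3,c].tolist())))
```

```text
340 [(90, 217), (93, 216), (96, 216), (99, 193), (102, 93), (105, 95), (108, 140), (111, 139), (114, 152), (117, 151), (120, 150), (123, 177), (126, 216), (129, 155), (132, 216), (135, 216), (138, 217), (141, 161), (144, 155), (147, 152)] [(235, 80), (238, 78), (241, 77), (244, 78), (247, 79), (250, 80), (253, 78), (256, 78), (259, 78), (262, 80), (265, 79), (268, 137), (271, 214), (274, 216), (277, 148), (280, 152), (283, 147), (286, 150), (289, 147)]
370 [(90, 186), (93, 216), (96, 216), (99, 216), (102, 90), (105, 89), (108, 143), (111, 133), (114, 132), (117, 151), (120, 147), (123, 138), (126, 217), (129, 174), (132, 217), (135, 216), (138, 216), (141, 217), (144, 216), (147, 216)] [(235, 82), (238, 80), (241, 72), (244, 73), (247, 49), (250, 4), (253, 20), (256, 21), (259, 15), (262, 16), (265, 13), (268, 13), (271, 14), (274, 13), (277, 9), (280, 18), (283, 15), (286, 16), (289, 15)]
395 [(90, 135), (93, 216), (96, 216), (99, 216), (102, 166), (105, 87), (108, 102), (111, 91), (114, 92), (117, 91), (120, 89), (123, 87), (126, 216), (129, 194), (132, 73), (135, 75), (138, 74), (141, 75), (144, 76), (147, 75)] [(235, 72), (238, 73), (241, 75), (244, 76), (247, 73), (250, 72), (253, 69), (256, 41), (259, 29), (262, 26), (265, 18), (268, 16), (271, 26), (274, 20), (277, 21), (280, 27), (283, 20), (286, 11), (289, 17)]
```

The bin's centre is about 6 mm further in +x, so I'll correct for that while descending.

Call:
arm_command --dr '[[0,0,0],[0,0,0],[0,0,0],[0,0,0],[0,0,0],[0,0,0],[0,0,0],[0,0,0],[0,0,0],[0,0,0],[0,0,0],[0,0,0]]' --xyz '[[6,0,-40],[6,0,-80],[6,0,-110],[6,0,-130],[6,0,-142],[6,0,-142],[6,0,-142],[6,0,-142],[6,0,-142],[6,0,-80],[6,0,-20],[6,0,20]]' --gripper '[30,30,30,30,30,30,52,62,62,62,62,62]'

```text
clock: 23.6
tcp_pos: [0.4508, 0.2617, 0.1984]
tcp_rot: [3.14, -0.003, 1.502]
wrist_force: [-0.6, 0.9, 0.2]
grip_width: 0.723
gripper_force: 0.0
```

Run:
```python
from h import *
np.set_printoptions(precision=4,suppress=True)
f=grab_frame("wrist");m=camera_model("wrist");g=f.max(2);cv2.imwrite("pics/w4.png",cv2.cvtColor(f,4))
n,l,st,c=cv2.connectedComponentsWithStats((g<50).astype(np.uint8))
for i in range(1,n):
    if st[i,4]>300:print(st[i],c[i],onz("wrist",c[i],.056,m))
s=cv2.imread("pics/w4.png",0)
print(s[200,240:400:4].tolist());print(s[130:300:4,320].tolist())
# rim ends along columns: bright-> etc
h=grab_frame("scene");gg=h.max(2);n,l,st,c=cv2.connectedComponentsWithStats((gg<60).astype(np.uint8))
for i in range(1,n):
    if 80<st[i,4]<2500 and 200<c[i][0]<500:print("scene",st[i],c[i],onz("scene",c[i],.06))
```

```text
[ 479   13   82  137 9754] [520.3256  83.147 ] [0.6723 0.3661 0.056 ]
[ 302  161   47   51 1864] [324.9802 185.7141] [0.4558 0.2655 0.056 ]
[   44   244   543   156 43705] [321.6286 346.8537] [0.4387 0.0673 0.056 ]
[  0 327  29  30 323] [ 13.4396 342.5325] [-0.2422 -0.0205  0.056 ]
[88, 95, 140, 73, 72, 72, 76, 129, 141, 141, 142, 143, 142, 143, 144, 144, 120, 31, 30, 27, 29, 28, 30, 31, 31, 30, 29, 145, 146, 145, 144, 144, 144, 145, 97, 72, 75, 73, 108, 127]
[151, 124, 175, 167, 163, 80, 90, 151, 11, 26, 34, 35, 31, 32, 34, 31, 30, 28, 31, 23, 45, 89, 79, 78, 79, 79, 79, 78, 138, 136, 142, 149, 138, 140, 150, 146, 140, 148, 142, 147, 151, 145, 148]
scene [213 118  34  35 130] [231.4385 135.3   ] [ 0.5772 -0.3579  0.06  ]
scene [202 126  24  17 236] [213.6822 134.2246] [ 0.6055 -0.3993  0.06  ]
scene [269 184  22  25 352] [279.7074 196.1449] [ 0.6452 -0.1213  0.06  ]
scene [433 221  22  24 361] [443.9363 231.4349] [0.4686 0.2648 0.06  ]
scene [338 231  13  16 147] [343.9932 239.0612] [0.6408 0.083  0.06  ]
scene [416 230  38  27 375] [431.1733 243.6133] [0.5175 0.2575 0.06  ]
scene [252 240  33  31 391] [267.6061 254.6317] [ 0.7892 -0.0358  0.06  ]
scene [320 245  47  26 153] [341.6667 257.4575] [0.6839 0.1081 0.06  ]
scene [411 245  31  27 186] [425.8602 259.4086] [0.5618 0.2695 0.06  ]
scene [443 249  14  20 116] [451.2586 260.2931] [0.5256 0.3186 0.06  ]
scene [381 258  18  14 128] [388.1562 265.8906] [0.6324 0.208  0.06  ]
scene [250 293  60  33 397] [278.738  308.6902] [0.8742 0.0726 0.06  ]
scene [250 325  63  35 254] [286.374  342.3465] [0.9211 0.135  0.06  ]
scene [301 333  63  35 281] [333.5623 348.9751] [0.8684 0.2243 0.06  ]
```

Run:
```python
from h import *
np.set_printoptions(precision=4,suppress=True)
s=cv2.imread("pics/w4.png",0)
print("col320",list(zip(range(126,162,2),s[126:162:2,320].tolist())),list(zip(range(228,250,2),s[228:250:2,320].tolist())))
for x in(270,370):print(x,list(zip(range(226,250,2),s[226:250:2,x].tolist())))
import plant
m=camera_model("wrist")
for p in[(270,240),(320,240),(370,240),(250,200),(392,200)]:print(p,onz("wrist",p,.087,m))
```

```text
col320 [(126, 141), (128, 139), (130, 151), (132, 148), (134, 124), (136, 92), (138, 175), (140, 167), (142, 167), (144, 164), (146, 163), (148, 152), (150, 80), (152, 80), (154, 90), (156, 147), (158, 151), (160, 78)] [(228, 80), (230, 79), (232, 80), (234, 79), (236, 79), (238, 78), (240, 78), (242, 138), (244, 140), (246, 136), (248, 141)]
270 [(226, 78), (228, 77), (230, 80), (232, 80), (234, 78), (236, 79), (238, 79), (240, 88), (242, 137), (244, 131), (246, 97), (248, 94)]
370 [(226, 80), (228, 79), (230, 80), (232, 78), (234, 79), (236, 80), (238, 79), (240, 83), (242, 190), (244, 189), (246, 148), (248, 146)]
(270, 240) [0.4026 0.2268 0.087 ]
(320, 240) [0.4476 0.224  0.087 ]
(370, 240) [0.4925 0.2206 0.087 ]
(250, 200) [0.3892 0.2651 0.087 ]
(392, 200) [0.5128 0.2566 0.087 ]
```

```bash
python3 -c "
from h import *
print(r.close_job())"
```

```text
the job is handed in; nothing more can be done
None
```

The job is handed in: the bin is mouth-up and square against the back of the stop, the round cap is upright and released inside it, and I never went near the square cap; I had no verdict back from the judge.

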